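Snap the cap onto the open jar of the spice carousel

ROBOT

A 6-joint arm with a two-finger parallel gripper is mounted at the origin on a cart in front of the work surface, level with it; the furniture and walls round the work are solid. World frame = base frame: x ahead of the robot, y to its left, z up, the work surface at z = 0. Lengths are in m, angles in rad, forces in N, time in s.
With the tool pointing down it reaches from about 0.375 to 0.9 m from the base axis. Payload 3.1 kg.
Tool frame: the origin (TCP) lies between the finger pads; the fingertips stand robot.finger_overhang ahead of it and the grasp point (between the pads) lies 3 mm ahead of it (robot.finger_overhang is the distance from the TCP to the fingertips, in m); z points along the fingers, y is the line along which they close (so a half turn about z gives the same grasp; the last joint's range is limited). The gripper opens to 87 mm and grips with 3 to 60 N. Pads are 19 mm wide; open, the fingers measure 117 mm over their backs; the gripper's body (75 mm by 190 mm) begins 51 mm behind the grasp point.
Start: joints at [1.004, 0.527, 1.433, -0, 1.181, -0.178], TCP at [0.237, 0.578, 0.245] pointing down, gripper open.
Joint ranges: [-3.08, 3.08], [-0.75, 2.2], [0.22, 2.44], [-1.43, 4.57], [0, 2.65], [-2.85, 2.85]. Speed limits (rad/s): [2.79, 2.79, 3.14, 3.14, 3.14, 3.14].

INTERFACE

Orientations are given as a unit quaternion [x, y, z, w].
In Python, from rig import get_obs, vision, hand_in, nets, robot gives the robot as it stands.
- The arm moves only by the tool apply_moves, never from a script. Its argument "series" is a list of rows, each an object with "offset": the shift along the world's x, y, z in cm, a list of three; "rot": the turn, a rotation vector about the world's x, y, z in degrees, a list of three. A call has 1 to 20 rows; each row is the pose to reach, as a shift and turn from the pose commanded when the call began; what a row does not reach only later rows make up. A row lasts 1/10 s, in which the tool goes at most 50 mm and 8.59 degrees, less where a joint would pass 70% of its speed; a pose out of reach is approached as far as the arm can. A call with a gripper value outside its range is refused whole. "hand" is the opening, from 0 (shut) to 1 (fully open), set as the call begins (left out, the last holds). The fingers move at their own pace and stop on an object; "newtons" is the grip in N (left out, the last holds). Time passes only in rows, so rows that repeat a pose let the fingers close. It gives the time, the measured TCP pose, the force, the opening and the grip force at its end, in the units of the state.
- get_obs(): the state, without advancing time (a new reading comes with each control period).
- vision.camera(name): name is "side" or "top"; returns the picture (384x512x3 uint8, red, green, blue); there is no depth.
- vision.calibration(name): a dict with "K" (3x3 intrinsics, pixels), "R" (3x3) and "t" (3): a world point X has camera coordinates R X + t. Camera axes: x right, y down, z forward; pixel columns grow to the right and rows downward; lengths in m; the calibration is good to about 2 mm. A picture is of the moment at which its call begins. calibration takes no time and is no camera call.
- hand_in(): hands the job in; it is judged then, once.
Trained networks look in the newest picture that a camera, given by its name, has taken for a name from the list of things; names that differ only in an ending like _2 or _b are one class to them, and where a whole thing is asked for, a point or a joint stands for the part that bears it (a point fixed in the world has none). Each returns a list of dicts, best first, with "conf" (0 to 1); they miss things now and then, are a little off and sometimes report something else, mostly with a low value. They report only what shows in the picture. A call takes as long as a camera call.
- nets.search_frame(camera, query): "centre" ([x, y, z] in m, in world coordinates, good to about 4 mm: the middle of the surface that is visible of it).
- nets.spot_point(camera, query): "centre" ([x, y, z] in m, in world coordinates, good to about 4 mm: a listed point, or the origin of a listed thing).
The state is a dict: "time": time; "q": joint angles; "joint_velocities": joint speeds; "joint_torque": joint torques, N m; "position": TCP position; "tool_rot": TCP orientation; "ft_force": force on the tool from outside, world axes, zero at the start; "moment": the same for the moment, N m; "grip_width": finger opening in m; "grip_force": force on a finger pad.
Only numpy, scipy, OpenCV 4.12 (cv2) and the standard library are available. Lean on these libraries where they do the work, as an engineer would, in place of code of your own. Each camera call takes 0.05 s, during which the arm holds its last target. There are 200 camera calls.

TASK

One jar of the revolving spice carousel, the one with cinnamon sticks, stands open under the clear hood, one click stop to the left or right of the hood's opening. Turn the carousel by the wooden knob on top to its next click stop so that the open jar stands in the opening, then take its black snap cap from the chopping board, press it straight down onto the jar's neck until it clicks and sits fully home, and keep pressing so that the seal beds in: finish while still holding the cap and pushing it down firmly, without letting go. Leave the lemon and the garlic on the board undisturbed.

Things in the scene. Friction and masses are not known exactly. Their poses are not given: they have to be found in the camera images.
- stand: Revolving spice stand, fixed: round black base 250 mm wide, 28 mm high, with a clear hood (radius 122 mm, 3 mm thick, roof top at z 149 mm). Origin on the turning axis at worktop height. Roof and wall are cut away over 48 degrees either side of its -x direction, which roughly faces the robot: only the jar in this opening can be reached from above.
- carousel: Turning tray in the stand, light wood, 220 mm wide, top at z 36 mm, six wells 60 degrees apart on a circle of radius 80 mm, collars 18 mm high. Origin on the axis at worktop height; yaw = turning angle, at the start equal to the stand's. A spring index holds it every 60 degrees: 0.17 N m breaks it out; past half way it pulls itself into the next stop. Turns either way without end.
- knob (a point): Middle of the wooden wing knob that turns the tray, on the axis above the hood, at z 170 mm: an upright bar 50 mm long (along the carousel's x axis), 16 mm thick (along its y) and 28 mm high, from z 156 to 184 mm.
- opening (a point): Point on the tray top (z 36 mm) in the middle of the hood's opening, 80 mm from the axis: here the foot of the open jar must stand.
- open_jar: Open glass jar with cinnamon sticks and a paper label, 41 mm wide, 95 mm high, 0.1 to 0.2 kg, loose in its well with 2 mm play. Origin at the centre of its underside (on the tray), z up. It starts one well (60 degrees) to the left or right of the opening; the well on the other side holds a loose closed jar, 105 mm high. All other jars are closed.
- neck (a point): Centre of the open jar's mouth, 95 mm above its underside. Below the mouth the neck widens as a cone from 30 mm to a bead 38 mm across, 5 mm down, then narrows to 33 mm.
- cap: Black ribbed snap cap, 46 mm wide, 22 mm high, 30 g, open side down on the board. Origin: centre of its lower rim, z up. Hollow 41 mm wide, 18 mm deep, sprung bead inside. On the neck it first rests 8 mm too high; pressing takes up to 10-20 N, then it clicks, the force drops and the last 4 mm go easily to a hard stop: rim 77 mm above the jar's underside. Grip it near its top.
- board: Wooden chopping board, 200 x 300 x 22 mm, fixed, long side along its y axis. Origin at the centre of its underside. Cap, garlic and lemon lie on it in any order along its length, about 85 mm apart.
- garlic: Garlic bulb, 50 mm wide, 51 mm high, on the board; leave it alone. Origin at the centre of its underside.
- lemon: Lemon, 83 x 58 x 58 mm, on the board; leave it alone. Origin at the centre of its underside.

How it is judged:
On the way, in this order (a step that is already met when the one before it is completed fails the run):
1. the open jar has been turned into the opening of the hood and rests at that click stop (horizontal distance between open_jar and opening below 0.009 m and angle between open_jar's own z axis and vertical below 0.12 rad and linear speed of open_jar below 0.02 m/s), for 0.2 s.
2. the cap has been lifted off the board (horizontal distance between open_jar and opening below 0.009 m and height (world z) of cap above 0.06 m), for 0.1 s.
3. the cap has clicked onto the open jar and sits fully home (horizontal distance between open_jar and opening below 0.009 m and angle between open_jar's own z axis and vertical below 0.12 rad and z of cap in the frame of open_jar between 0.072 and 0.079 m and horizontal distance between cap and neck below 0.004 m and angle between the z axis of cap and the z axis of open_jar, either way round below 0.08 rad and angle between cap's own z axis and vertical below 0.15 rad), for 0.1 s.
At the end, for the whole second after the job is handed in: The open jar stands upright in the opening (within 9 mm); the cap is clicked on, centred (4 mm), square and fully home (within 2 mm); the fingers still touch it and press it so that the jar bears on the tray with more than 5 N (its own weight is 1 to 2 N) (all of step 3 and contact force between open_jar and carousel above 5 N and contact force between the fingers and cap above 2 N); the arm keeps its last pose, push and grip.
It fails at once if the lemon was disturbed (moved more than 40 mm) (distance of lemon from where it was at the start of the episode above 0.04 m).
It fails at once if the garlic was disturbed (moved more than 40 mm) (distance of garlic from where it was at the start of the episode above 0.04 m).
It also fails if it takes over 64 s, if anything falls off the work surface, if the arm or the gripper's body presses on something with over 40 N, if the wrist force passes 120 N, or if a joint passes its speed limit or range.

## Working session

There is one attempt and no reset: what is moved stays moved. The work goes in short steps, Python scripts to look and compute and a tool call to move; the robot and the scene stay as the last step left them, time stands still between calls to the robot, and variables do not carry over. Pictures are saved under pics/ and viewed, at most 10 in all, crops included, and the job is handed in when it is done.

Besides the shell and the picture viewer there is one more tool, called after "Call:" as name(argument=value, ...) on one line, values as JSON. apply_moves: Moves the arm, as the interface text tells. Its arguments: {"type":"object","properties":{"series":{"type":"array"},"hand":{"type":"number"},"newtons":{"type":"number"}},"required":["series"]}

```bash
mkdir -p pics; python3 - <<'E'
from rig import get_obs, vision, nets, robot
import cv2,numpy as np
o=get_obs();print({k:np.round(v,3) for k,v in o.items()}, robot.finger_overhang)
for c in("side","top"):
    cv2.imwrite(f"pics/{c}0.png",vision.camera(c)[:,:,::-1])
    k=vision.calibration(c);print(c,np.round(k["K"],1).tolist(),np.round(k["R"],3).tolist(),np.round(k["t"],3))
    for q in("stand","knob","opening","open_jar","neck","cap","board","garlic","lemon","carousel"):
        print(c,q,[(np.round(d["centre"],3).tolist(),round(d["conf"],2)) for d in nets.spot_point(c,q)[:2]])
E
```

```text
{'time': np.float64(0.0), 'q': array([ 1.004,  0.528,  1.434, -0.   ,  1.181, -0.178]), 'joint_velocities': array([-0.   , -0.001,  0.002,  0.001,  0.   ,  0.001]), 'joint_torque': array([ -0.   , -44.004, -17.659,   0.063,   0.058,  -0.   ]), 'position': array([0.237, 0.578, 0.244]), 'tool_rot': array([ 0.193,  0.981, -0.001, -0.   ]), 'ft_force': array([0.263, 0.589, 0.62 ]), 'moment': array([0.002, 0.038, 0.036]), 'grip_force': np.float64(0.0), 'grip_width': np.float64(0.087)} 0.022
side [[387.4, 0.0, 260.3], [0.0, 387.4, 195.3], [0.0, 0.0, 1.0]] [[0.442, 0.897, 0.013], [0.794, -0.384, -0.472], [-0.418, 0.219, -0.882]] [-0.361 -0.346  1.294]
side stand [([0.635, -0.133, 0.001], 0.86)]
side knob [([0.633, -0.134, 0.17], 0.97)]
side opening [([0.556, -0.13, 0.033], 0.75)]
side open_jar []
side neck []
side cap [([0.527, 0.375, 0.021], 0.75)]
side board [([0.542, 0.286, 0.001], 0.96)]
side garlic [([0.551, 0.204, 0.026], 0.69), ([0.527, 0.378, 0.025], 0.49)]
side lemon [([0.566, 0.292, 0.023], 0.71)]
side carousel [([0.544, 0.284, 0.001], 0.51)]
top [[378.7, 0.0, 262.1], [0.0, 378.7, 189.1], [0.0, 0.0, 1.0]] [[0.125, -0.992, 0.004], [-0.968, -0.123, -0.22], [0.219, 0.024, -0.975]] [0.035 0.603 0.831]
top stand [([0.636, -0.136, 0.001], 0.71)]
top knob [([0.635, -0.13, 0.178], 0.66)]
top opening [([0.553, -0.131, 0.035], 0.62)]
top open_jar [([0.598, -0.059, 0.036], 0.46)]
top neck [([0.528, 0.376, 0.026], 0.52), ([0.598, -0.059, 0.128], 0.37)]
top cap [([0.528, 0.378, 0.024], 0.57)]
top board [([0.538, 0.288, 0.006], 0.58)]
top garlic [([0.551, 0.204, 0.022], 0.77), ([0.634, -0.132, 0.171], 0.66)]
top lemon [([0.563, 0.294, 0.021], 0.74)]
top carousel [([0.633, -0.136, 0.003], 0.77), ([0.552, 0.207, 0.022], 0.43)]
```

View pics/side0.png

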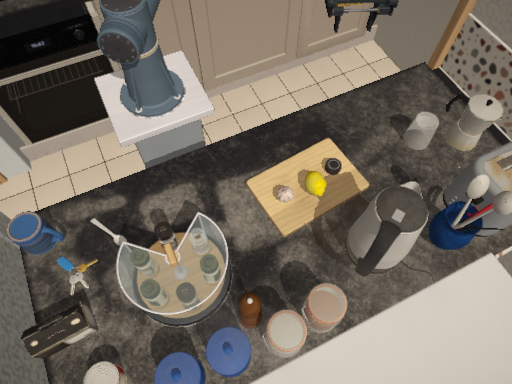

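View pics/top0.png

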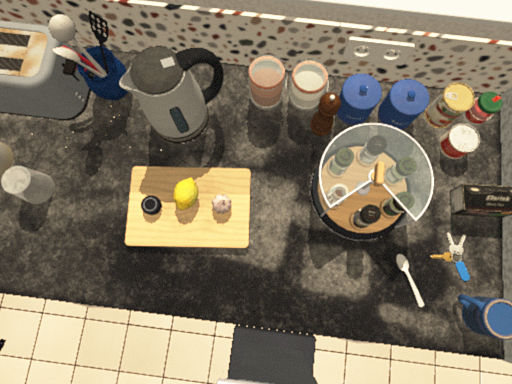

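The open jar shows in the top view at about (338,192), left of the opening. The closed black-capped jar is in the opening at (370,213), the knob at (379,173) and the cap at (151,205). I'll refine these before moving.

```bash
python3 - <<'E'
from rig import get_obs, vision, nets
import cv2,numpy as np
for i in range(3):
  for c in("side","top"):
    im=vision.camera(c)
    print(c,[(q,np.round(d[0]["centre"],4).tolist()) for q in("stand","knob","opening","cap") if (d:=nets.spot_point(c,q))])
a=vision.camera("top")[120:250,300:440]; b=vision.camera("side")[205:325,110:240]
a=cv2.resize(a,None,fx=3,fy=3,interpolation=2);b=cv2.resize(b,(a.shape[1]*390//420,390),interpolation=2)
cv2.imwrite("pics/crop.png",np.hstack([a,b])[:,:,::-1]);print(a.shape,b.shape)
E
```

```text
side [('knob', [0.6341, -0.1334, 0.1707]), ('opening', [0.5571, -0.1318, 0.0327]), ('cap', [0.5249, 0.3769, 0.0234])]
top [('knob', [0.6362, -0.1309, 0.1745]), ('opening', [0.5534, -0.1307, 0.0308]), ('cap', [0.5283, 0.3748, 0.0235])]
side [('stand', [0.6386, -0.1313, 0.0001]), ('knob', [0.6324, -0.1327, 0.1671]), ('opening', [0.5544, -0.1273, 0.0357]), ('cap', [0.5261, 0.3744, 0.0233])]
top [('stand', [0.5391, 0.285, 0.0014]), ('knob', [0.6357, -0.1295, 0.1727]), ('opening', [0.553, -0.132, 0.0342]), ('cap', [0.527, 0.3743, 0.0224])]
side [('stand', [0.6361, -0.1333, -0.002]), ('knob', [0.6328, -0.1321, 0.1656]), ('opening', [0.556, -0.1294, 0.0354]), ('cap', [0.5263, 0.3769, 0.0241])]
top [('stand', [0.6392, -0.1345, 0.0014]), ('knob', [0.6373, -0.1324, 0.1714]), ('opening', [0.5521, -0.1322, 0.0315]), ('cap', [0.5266, 0.3763, 0.0238])]
(390, 420, 3) (390, 390, 3)
```

View pics/crop.png

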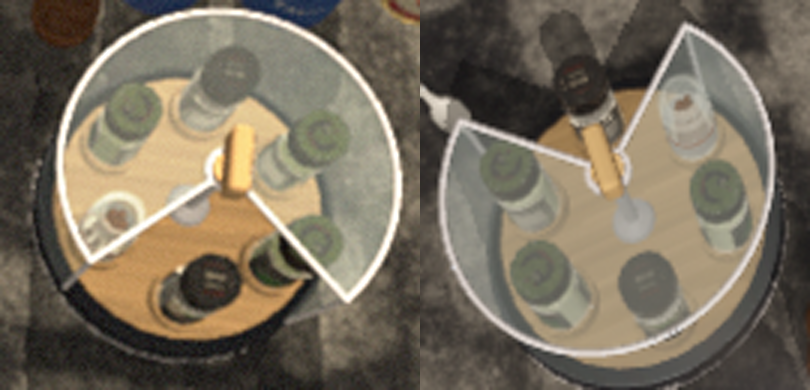

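The crop confirms the open jar is on the left (+y), so the turn is +60° (counter-clockwise). The hood's cut edges end at (90,262) and (350,298) in the top crop, and at (460,123) and (687,27) in the side crop. These give the yaw.

```bash
python3 - <<'E'
from rig import vision
import numpy as np
def w(c,u,v,z):
    k=vision.calibration(c);K,R,t=map(np.array,(k["K"],k["R"],k["t"]))
    d=R.T@np.linalg.inv(K)@[u,v,1];o=-R.T@t
    return (o+d*(z-o[2])/d[2])[:2]
for c,P in(("top",[(300+x/3,120+y/3) for x,y in((90,262),(350,298),(217,170))]),("side",[(110+(x-420)/3,205+y/3.25) for x,y in((687,27),(460,123),(605,172))])):
    a,b,o=[w(c,*p,.149) for p in P];A=np.array([.635,-.132])
    f=lambda p:np.degrees(np.arctan2(*(p-A)[::-1]))%360
    print(c,a,b,o,f(a),f(b),(f(a)+f(b))/2, np.hypot(*(a-A)),np.hypot(*(b-A)))
for p in((240,127),(240,190)): print(w("top",300+p[0]/3,120+p[1]/3,.184))
E
```

```text
top [ 0.55453531 -0.04041725] [ 0.5519589  -0.22471002] [ 0.63338819 -0.12579136] 131.30256983100983 228.1489442890287 179.72575706001925 0.1219096687480123 0.12446272955696969
side [ 0.56037851 -0.03753543] [ 0.55457792 -0.22026812] [ 0.63651394 -0.13391718] 128.30667154408394 227.6629940248758 177.98483278447986 0.1203823979432041 0.11941093469069733
[ 0.65600175 -0.13037946]
[ 0.61076597 -0.13296223]
```

Call:
apply_moves(series=[{"offset": [39.8, -71.0, 1], "rot": [0, 0, -157.7]}, {"offset": [39.8, -71.0, 1], "rot": [0, 0, -157.7]}, {"offset": [39.8, -71.0, 1], "rot": [0, 0, -157.7]}, {"offset": [39.8, -71.0, 1], "rot": [0, 0, -157.7]}, {"offset": [39.8, -71.0, 1], "rot": [0, 0, -157.7]}, {"offset": [39.8, -71.0, 1], "rot": [0, 0, -157.7]}, {"offset": [39.8, -71.0, 1], "rot": [0, 0, -157.7]}, {"offset": [39.8, -71.0, 1], "rot": [0, 0, -157.7]}, {"offset": [39.8, -71.0, 1], "rot": [0, 0, -157.7]}, {"offset": [39.8, -71.0, 1], "rot": [0, 0, -157.7]}, {"offset": [39.8, -71.0, 1], "rot": [0, 0, -157.7]}, {"offset": [39.8, -71.0, 1], "rot": [0, 0, -157.7]}, {"offset": [39.8, -71.0, 1], "rot": [0, 0, -157.7]}, {"offset": [39.8, -71.0, 1], "rot": [0, 0, -157.7]}, {"offset": [39.8, -71.0, 1], "rot": [0, 0, -157.7]}, {"offset": [39.8, -71.0, 1], "rot": [0, 0, -157.7]}, {"offset": [39.8, -71.0, 1], "rot": [0, 0, -157.7]}, {"offset": [39.8, -71.0, 1], "rot": [0, 0, -157.7]}, {"offset": [39.8, -71.0, 1], "rot": [0, 0, -157.7]}, {"offset": [39.8, -71.0, 1], "rot": [0, 0, -157.7]}], hand=1)

```text
time: 4.7
position: [0.6348, -0.132, 0.2543]
tool_rot: [1.0, 0.0, -0.0, -0.0]
ft_force: [-1.1, -0.1, -0.1]
grip_width: 0.0872
grip_force: 0.0
```

Call:
apply_moves(series=[{"offset": [0, 0, -2.5], "rot": [0, 0, 0]}, {"offset": [0, 0, -5], "rot": [0, 0, 0]}, {"offset": [0, 0, -6.5], "rot": [0, 0, 0]}, {"offset": [0, 0, -7.2], "rot": [0, 0, 0]}, {"offset": [0, 0, -7.2], "rot": [0, 0, 0]}, {"offset": [0, 0, -7.2], "rot": [0, 0, 0]}])

```text
time: 5.3
position: [0.6355, -0.1318, 0.1833]
tool_rot: [1.0, 0.001, 0.001, 0.0]
ft_force: [-0.2, -0.1, 0.1]
grip_width: 0.0875
grip_force: 0.0
```

Call:
apply_moves(series=[{"offset": [0, 0, 0], "rot": [0, 0, 0]}, {"offset": [0, 0, 0], "rot": [0, 0, 0]}, {"offset": [0, 0, 0], "rot": [0, 0, 0]}, {"offset": [0, 0, 0], "rot": [0, 0, 0]}, {"offset": [0, 0, 0], "rot": [0, 0, 0]}, {"offset": [0, 0, 0], "rot": [0, 0, 0]}, {"offset": [0, 0, 0], "rot": [0, 0, 0]}, {"offset": [0, 0, 0], "rot": [0, 0, 0]}], hand=0, newtons=45)

```text
time: 6.1
position: [0.6349, -0.1316, 0.1825]
tool_rot: [1.0, 0.0, -0.0, 0.0]
ft_force: [0.3, -0.4, 0.2]
grip_width: 0.031
grip_force: 0.0
```

Call:
apply_moves(series=[{"offset": [0, 0, 0], "rot": [0, 0, 0]}, {"offset": [0, 0, 0], "rot": [0, 0, 0]}, {"offset": [0, 0, 0], "rot": [0, 0, 0]}, {"offset": [0, 0, 0], "rot": [0, 0, 0]}, {"offset": [0, 0, 0], "rot": [0, 0, 0]}, {"offset": [0, 0, 0], "rot": [0, 0, 0]}])

```text
time: 6.7
position: [0.6349, -0.1325, 0.1825]
tool_rot: [1.0, 0.0, 0.0, 0.001]
ft_force: [-1.1, -5.7, -1.0]
grip_width: 0.0156
grip_force: 44.8
```

Call:
apply_moves(series=[{"offset": [0, -0.05, 0], "rot": [0, 0, 3]}, {"offset": [0, -0.1, 0], "rot": [0, 0, 6]}, {"offset": [0, -0.1, 0], "rot": [0, 0, 10]}, {"offset": [0, -0.1, 0], "rot": [0, 0, 14]}, {"offset": [0, -0.1, 0], "rot": [0, 0, 18]}, {"offset": [0, -0.1, 0], "rot": [0, 0, 22]}, {"offset": [0, -0.1, 0], "rot": [0, 0, 26]}, {"offset": [0, -0.1, 0], "rot": [0, 0, 30]}, {"offset": [0, -0.1, 0], "rot": [0, 0, 34]}, {"offset": [0, -0.1, 0], "rot": [0, 0, 38]}, {"offset": [0, -0.1, 0], "rot": [0, 0, 42]}, {"offset": [0, -0.1, 0], "rot": [0, 0, 46]}, {"offset": [0, -0.1, 0], "rot": [0, 0, 50]}, {"offset": [0, -0.1, 0], "rot": [0, 0, 54]}, {"offset": [0, -0.1, 0], "rot": [0, 0, 57]}, {"offset": [0, -0.1, 0], "rot": [0, 0, 59]}, {"offset": [0, -0.1, 0], "rot": [0, 0, 60]}, {"offset": [0, -0.1, 0], "rot": [0, 0, 60]}, {"offset": [0, -0.1, 0], "rot": [0, 0, 60]}, {"offset": [0, -0.1, 0], "rot": [0, 0, 60]}])

```text
time: 8.7
position: [0.6348, -0.1324, 0.1825]
tool_rot: [0.866, 0.5, 0.0, -0.0]
ft_force: [-0.2, -1.8, -0.9]
grip_width: 0.0156
grip_force: 44.8
```

```bash
python3 - <<'E'
from rig import get_obs
import numpy as np
o=get_obs();print({k:np.round(o[k],3) for k in("position","ft_force","moment","grip_force","q","tool_rot")})
E
```

```text
{'position': array([ 0.635, -0.132,  0.183]), 'ft_force': array([-0.159, -1.763, -0.889]), 'moment': array([-0.41 ,  0.145, -0.134]), 'grip_force': np.float64(44.779), 'q': array([-0.378,  0.629,  1.428,  0.   ,  1.086,  0.146]), 'tool_rot': array([ 0.866,  0.5  ,  0.   , -0.   ])}
```

Call:
apply_moves(series=[{"offset": [0, 0, 0], "rot": [0, 0, 0]}, {"offset": [0, 0, 0], "rot": [0, 0, 0]}, {"offset": [0, 0, 0], "rot": [0, 0, 0]}, {"offset": [0, 0, 0], "rot": [0, 0, 0]}, {"offset": [0, 0, 0], "rot": [0, 0, 0]}, {"offset": [0, 0, 0], "rot": [0, 0, 0]}, {"offset": [0, 0, 3], "rot": [0, 0, 0]}, {"offset": [0, 0, 7], "rot": [0, 0, 0]}, {"offset": [0, 0, 7], "rot": [0, 0, 0]}], hand=1)

```text
time: 9.6
position: [0.6384, -0.1338, 0.2587]
tool_rot: [0.866, 0.5, 0.004, 0.005]
ft_force: [-0.2, -0.8, 0.8]
grip_width: 0.0795
grip_force: 0.0
```

Call:
apply_moves(series=[{"offset": [-10.85, 50.9, 0], "rot": [0, 0, 30]}, {"offset": [-10.85, 50.9, 0], "rot": [0, 0, 30]}, {"offset": [-10.85, 50.9, 0], "rot": [0, 0, 30]}, {"offset": [-10.85, 50.9, 0], "rot": [0, 0, 30]}, {"offset": [-10.85, 50.9, 0], "rot": [0, 0, 30]}, {"offset": [-10.85, 50.9, 0], "rot": [0, 0, 30]}, {"offset": [-10.85, 50.9, 0], "rot": [0, 0, 30]}, {"offset": [-10.85, 50.9, 0], "rot": [0, 0, 30]}, {"offset": [-10.85, 50.9, 0], "rot": [0, 0, 30]}, {"offset": [-10.85, 50.9, 0], "rot": [0, 0, 30]}, {"offset": [-10.85, 50.9, 0], "rot": [0, 0, 30]}, {"offset": [-10.85, 50.9, 0], "rot": [0, 0, 30]}, {"offset": [-10.85, 50.9, -5], "rot": [0, 0, 30]}, {"offset": [-10.85, 50.9, -9], "rot": [0, 0, 30]}, {"offset": [-10.85, 50.9, -9], "rot": [0, 0, 30]}, {"offset": [-10.85, 50.9, -9], "rot": [0, 0, 30]}])

```text
time: 11.2
position: [0.5267, 0.3753, 0.1623]
tool_rot: [0.707, 0.707, -0.001, -0.0]
ft_force: [0.2, 0.4, 0.5]
grip_width: 0.0873
grip_force: 0.0
```

```bash
cat > m.py <<'E'
from rig import get_obs, vision, nets
import cv2,numpy as np
def look(qs,n=3):
  R={}
  for i in range(n):
    for c in("side","top"):
      vision.camera(c)
      for q in qs:
        for d in nets.spot_point(c,q)[:1]: R.setdefault((q,c),[]).append((*d["centre"],d["conf"]))
  for k,v in R.items(): print(k,len(v),np.round(np.median(v,0),4).tolist())
E
python3 - <<'E'
from m import *
look(("open_jar","neck","opening","knob","cap"))
print(get_obs()["position"],get_obs()["tool_rot"])
a=vision.camera("top")[120:250,120:440]
cv2.imwrite("pics/c2.png",cv2.resize(a,None,fx=2.5,fy=2.5,interpolation=2)[:,:,::-1])
E
```

```text
('open_jar', 'side') 3 [0.5538, -0.1276, 0.0373, 0.66]
('neck', 'side') 3 [0.5513, -0.133, 0.1299, 0.78]
('opening', 'side') 3 [0.557, -0.127, 0.0382, 0.65]
('knob', 'side') 3 [0.6341, -0.133, 0.1691, 0.71]
('cap', 'side') 3 [0.5273, 0.3785, 0.026, 0.64]
('open_jar', 'top') 3 [0.5565, -0.1309, 0.036, 0.84]
('neck', 'top') 3 [0.5576, -0.128, 0.1263, 0.72]
('opening', 'top') 3 [0.5519, -0.1317, 0.0333, 0.86]
('knob', 'top') 3 [0.6359, -0.1334, 0.1728, 0.86]
('cap', 'top') 3 [0.5287, 0.3763, 0.0257, 0.58]
[0.52639353 0.37634698 0.16257046] [7.06953257e-01 7.07260272e-01 1.90565513e-05 1.60966359e-06]
```

View pics/c2.png

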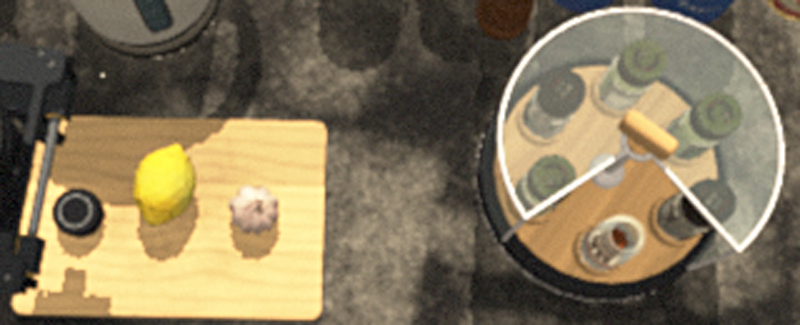

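The open jar now stands in the opening, at crop (613,243). The cap is at (78,212), clear of the lemon at (165,185). Next is the grasp.

Call:
apply_moves(series=[{"offset": [0.05, 0, -4], "rot": [0, 0, 0]}, {"offset": [0.05, 0, -8], "rot": [0, 0, 0]}, {"offset": [0.05, 0, -10], "rot": [0, 0, 0]}, {"offset": [0.05, 0, -10.9], "rot": [0, 0, 0]}, {"offset": [0.05, 0, -10.9], "rot": [0, 0, 0]}, {"offset": [0.05, 0, -10.9], "rot": [0, 0, 0]}])

```text
time: 13.65
position: [0.5278, 0.3768, 0.0546]
tool_rot: [0.707, 0.707, 0.001, 0.0]
ft_force: [-0.3, 0.5, 0.1]
grip_width: 0.0872
grip_force: 0.0
```

Call:
apply_moves(series=[{"offset": [0, 0, 0], "rot": [0, 0, 0]}, {"offset": [0, 0, 0], "rot": [0, 0, 0]}, {"offset": [0, 0, 0], "rot": [0, 0, 0]}, {"offset": [0, 0, 0], "rot": [0, 0, 0]}, {"offset": [0, 0, 0], "rot": [0, 0, 0]}, {"offset": [0, 0, 0], "rot": [0, 0, 0]}, {"offset": [0, 0, 0], "rot": [0, 0, 0]}, {"offset": [0, 0, 0], "rot": [0, 0, 0]}, {"offset": [0, 0, 0], "rot": [0, 0, 0]}, {"offset": [0, 0, 0], "rot": [0, 0, 0]}], hand=0, newtons=50)

```text
time: 14.65
position: [0.5271, 0.3765, 0.0538]
tool_rot: [0.707, 0.707, 0.0, 0.0]
ft_force: [0.4, -0.5, 2.8]
grip_width: 0.0443
grip_force: 52.2
```

Call:
apply_moves(series=[{"offset": [0, 0, 3], "rot": [0, 0, 0]}, {"offset": [0, 0, 7], "rot": [0, 0, 0]}, {"offset": [0, 0, 12], "rot": [0, 0, 0]}, {"offset": [0, 0, 18], "rot": [0, 0, 0]}, {"offset": [2.75, -50.7, 18], "rot": [0, 0, 0]}, {"offset": [2.75, -50.7, 18], "rot": [0, 0, 0]}, {"offset": [2.75, -50.7, 18], "rot": [0, 0, 0]}, {"offset": [2.75, -50.7, 18], "rot": [0, 0, 0]}, {"offset": [2.75, -50.7, 18], "rot": [0, 0, 0]}, {"offset": [2.75, -50.7, 18], "rot": [0, 0, 0]}, {"offset": [2.75, -50.7, 18], "rot": [0, 0, 0]}, {"offset": [2.75, -50.7, 18], "rot": [0, 0, 0]}, {"offset": [2.75, -50.7, 18], "rot": [0, 0, 0]}, {"offset": [2.75, -50.7, 18], "rot": [0, 0, 0]}, {"offset": [2.75, -50.7, 18], "rot": [0, 0, 0]}, {"offset": [2.75, -50.7, 18], "rot": [0, 0, 0]}, {"offset": [2.75, -50.7, 18], "rot": [0, 0, 0]}, {"offset": [2.75, -50.7, 18], "rot": [0, 0, 0]}])

```text
time: 16.45
position: [0.5539, -0.1287, 0.2332]
tool_rot: [0.706, 0.708, -0.0, -0.001]
ft_force: [-0.3, -0.4, -0.4]
grip_width: 0.044
grip_force: 52.3
```

```bash
python3 - <<'E'
from m import *
look(("open_jar","neck","cap"))
o=get_obs();print(o["position"],o["tool_rot"],o["ft_force"],o["grip_width"])
a=vision.camera("side")[200:330,100:260];b=vision.camera("top")[120:250,300:440]
f=lambda x:cv2.resize(x,None,fx=2.6,fy=2.6,interpolation=2)
cv2.imwrite("pics/c3.png",np.hstack([f(a),f(b)])[:,:,::-1])
E
```

```text
('open_jar', 'side') 3 [0.5519, -0.1267, 0.0358, 0.52]
('neck', 'side') 3 [0.5512, -0.135, 0.1307, 0.74]
('open_jar', 'top') 3 [0.555, -0.132, 0.0363, 0.82]
('neck', 'top') 3 [0.5557, -0.1279, 0.1284, 0.57]
('cap', 'top') 3 [0.5534, -0.13, 0.2027, 0.53]
('cap', 'side') 1 [0.5539, -0.128, 0.0384, 0.18]
[ 0.55435701 -0.13064936  0.23355301] [ 7.06953163e-01  7.07260365e-01 -1.18201291e-05 -2.50058351e-05] [0.00167937 0.69226012 0.58157819] 0.04459876969796095
```

View pics/c3.png

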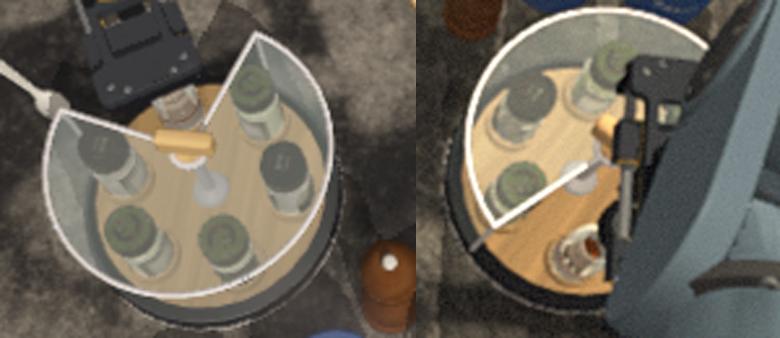

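The cap is held square, about centred over the open jar. The jar shows at (180,105) in the side crop and (580,252) in the top crop. Descending.

Call:
apply_moves(series=[{"offset": [0, 0, -2], "rot": [0, 0, 0]}, {"offset": [0, 0, -4], "rot": [0, 0, 0]}, {"offset": [0, 0, -5.5], "rot": [0, 0, 0]}, {"offset": [0, 0, -6.5], "rot": [0, 0, 0]}, {"offset": [0, 0, -7.2], "rot": [0, 0, 0]}, {"offset": [0, 0, -7.4], "rot": [0, 0, 0]}, {"offset": [0, 0, -7.6], "rot": [0, 0, 0]}, {"offset": [0, 0, -7.8], "rot": [0, 0, 0]}, {"offset": [0, 0, -7.8], "rot": [0, 0, 0]}])

```text
time: 18.65
position: [0.5545, -0.1307, 0.1558]
tool_rot: [0.707, 0.707, 0.0, 0.0]
ft_force: [-0.1, -0.6, -0.2]
grip_width: 0.0447
grip_force: 52.3
```

Call:
apply_moves(series=[{"offset": [0, 0, -0.1], "rot": [0, 0, 0]}, {"offset": [0, 0, -0.2], "rot": [0, 0, 0]}, {"offset": [0, 0, -0.3], "rot": [0, 0, 0]}, {"offset": [0, 0, -0.3], "rot": [0, 0, 0]}])

```text
time: 19.05
position: [0.5546, -0.1306, 0.1528]
tool_rot: [0.707, 0.707, 0.0, 0.0]
ft_force: [0.1, 0.9, 2.2]
grip_width: 0.0445
grip_force: 52.3
```

Contact is at the expected height, so I'll press slowly.

Call:
apply_moves(series=[{"offset": [0, 0, -0.1], "rot": [0, 0, 0]}, {"offset": [0, 0, -0.2], "rot": [0, 0, 0]}, {"offset": [0, 0, -0.3], "rot": [0, 0, 0]}, {"offset": [0, 0, -0.3], "rot": [0, 0, 0]}])

```text
time: 19.45
position: [0.5551, -0.1308, 0.1514]
tool_rot: [0.707, 0.707, 0.0, 0.001]
ft_force: [-0.9, 1.5, 11.9]
grip_width: 0.0448
grip_force: 52.2
```

Call:
apply_moves(series=[{"offset": [0, 0, -0.1], "rot": [0, 0, 0]}, {"offset": [0, 0, -0.2], "rot": [0, 0, 0]}, {"offset": [0, 0, -0.2], "rot": [0, 0, 0]}])

```text
time: 19.75
position: [0.555, -0.1311, 0.1489]
tool_rot: [0.707, 0.707, 0.0, 0.001]
ft_force: [-0.6, 1.4, -0.8]
grip_width: 0.0445
grip_force: 52.8
```

Call:
apply_moves(series=[{"offset": [0, 0, -0.1], "rot": [0, 0, 0]}, {"offset": [0, 0, -0.2], "rot": [0, 0, 0]}, {"offset": [0, 0, -0.3], "rot": [0, 0, 0]}, {"offset": [0, 0, -0.4], "rot": [0, 0, 0]}, {"offset": [0, 0, -0.4], "rot": [0, 0, 0]}])

```text
time: 20.25
position: [0.5556, -0.1305, 0.1452]
tool_rot: [0.707, 0.707, 0.001, 0.001]
ft_force: [0.3, 1.5, 10.3]
grip_width: 0.0443
grip_force: 52.2
```

Call:
apply_moves(series=[{"offset": [0, 0, -0.1], "rot": [0, 0, 0]}, {"offset": [0, 0, -0.15], "rot": [0, 0, 0]}, {"offset": [0, 0, -0.15], "rot": [0, 0, 0]}, {"offset": [0, 0, -0.15], "rot": [0, 0, 0]}, {"offset": [0, 0, -0.15], "rot": [0, 0, 0]}])

```text
time: 20.75
position: [0.5558, -0.1306, 0.1451]
tool_rot: [0.707, 0.707, 0.001, 0.002]
ft_force: [-1.4, 3.3, 19.3]
grip_width: 0.0445
grip_force: 52.1
```

```bash
python3 - <<'E'
from m import *
look(("open_jar","opening","cap"),2)
o=get_obs();print({k:np.round(o[k],4) for k in("time","position","tool_rot","ft_force","grip_width","grip_force")})
E
```

```text
('opening', 'side') 2 [0.5562, -0.1291, 0.0369, 0.87]
('cap', 'side') 2 [0.5514, -0.13, 0.1148, 0.535]
{'time': np.float64(21.55), 'position': array([ 0.5558, -0.1306,  0.1451]), 'tool_rot': array([0.7069, 0.7073, 0.0011, 0.0016]), 'ft_force': array([-2.7919,  3.347 , 20.152 ]), 'grip_width': np.float64(0.0443), 'grip_force': np.float64(52.0777)}
```

```bash
python3 -c "
from rig import hand_in
print(hand_in())"
```

```text
the job is handed in; nothing more can be done
None
```

The open jar was turned into the hood's opening and its cap pressed on until it clicked and reached the hard stop, and I handed the job in with the gripper still holding the cap and pushing down at about 20 N; the hand-in returned no verdict.

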